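# Show the hidden timing mark in the inspection mirror

## Robot

A 6-joint arm with a two-finger parallel gripper is mounted at the origin on the work surface. World frame = base frame: x ahead of the robot, y to its left, z up, the work surface at z = 0. Lengths are in m, angles in rad, forces in N, time in s.
With the tool pointing down it reaches from about 0.375 to 0.925 m from the base axis. Payload 5.7 kg.
Tool frame: the origin (TCP) lies midway between the tips of the shut fingers; the grasp point (between the pads) lies 19 mm behind it; z points along the fingers, y is the direction in which the jaws open and shut (so a half turn about z gives the same grasp; the last joint's range is limited). The gripper opens to 85 mm and grips with 20 to 120 N. Pads are 22 mm wide; open, the fingers measure 114 mm over their backs; the gripper's body (76 mm by 85 mm) begins 54 mm behind the grasp point. The pads swing forward as they close: fully open they stand 13 mm farther back than shut.
Start: joints at [-1.397, 0.359, 1.51, -0, 1.272, -0.115], TCP at [0.171, -0.575, 0.201] pointing down, gripper open.
Joint ranges: [-2.97, 2.97], [-1.01, 2.36], [0.21, 2.38], [-0.96, 4.11], [0.2, 2.71], [-2.98, 2.98]. Speed limits (rad/s): [2.39, 2.39, 3.14, 3.14, 3.14, 3.14].

## Interface

Orientations are given as a unit quaternion [w, x, y, z].
In Python, from station import observe, read_camera, get_calibration, job_done, regions_of, spot_point gives the robot as it stands.
- The arm moves only by the tool move_arm, never from a script. Its argument "deltas" is one flat list of numbers, 5 for each row, row after row: the finger opening in mm, from 0 to 85.4, then the shift along the tool's x, y, z normalised to -1 to 1, where 1 is 0.2 m, then the turn about the tool's z normalised to -1 to 1, where 1 is pi/2 rad. In form: [fingers, x, y, z, yaw, fingers, x, y, z, yaw, ...]. A call has 1 to 20 rows; each row shifts and turns the pose as measured when the row begins, along the tool's axes as they then stand; what a row does not reach is not made up. A row lasts 1/8 s, in which the tool goes at most 62.5 mm and 10.7 degrees, less where a joint would pass 70% of its speed; a pose out of reach is approached as far as the arm can. A call with a number of a shift or a turn outside -1 to 1 is refused whole. A call with a gripper value outside its range is refused whole. The fingers move at their own pace and stop on an object; "squeeze" is the grip in N (left out, the last holds). Time passes only in rows, so rows that do not move let the fingers close. It gives the time, the measured TCP pose, the force and the opening at its end, in the units of the state.
- observe(): the state, without advancing time (a new reading comes with each control period).
- read_camera(name): name is "scene" or "top" or "wrist"; returns (picture, depth): 384x512x3 uint8, blue, green, red; 384x512 float32, m along the optical axis (not along the pixel's ray), 0 where there is no reading.
- get_calibration(name): a dict with "mtx" (3x3 intrinsics, pixels), "R" (3x3) and "t" (3): a world point X has camera coordinates R X + t; the wrist camera has in their place "mount" (4x4, takes a point from camera to tool coordinates, whose origin is the TCP and whose axes are the flange's). Camera axes: x right, y down, z forward; pixel columns grow to the right and rows downward; lengths in m; the calibration is good to about 2 mm. A picture is of the moment at which its call begins: read the wrist's pose just before it. get_calibration takes no time and is no camera call.
- job_done(): hands the job in, once; it reports no verdict.
Trained networks look in the newest picture that a camera, given by its name, has taken for a name from the list of things; names that differ only in an ending like _2 or _b are one class to them, and where a whole thing is asked for, a point or a joint stands for the part that bears it (a point fixed in the world has none). Each returns a list of dicts, best first, with "score" (0 to 1); they miss things now and then, are a little off and sometimes report something else, mostly with a low value. They report only what shows in the picture. A call takes as long as a camera call. They do not tell look-alikes from the thing itself.
- regions_of(camera, query): "pixels" (384x512 bool, what is visible of it) and "extent" ([left, top, right, bottom] as shares, 0 to 1, of the picture: columns of its width, rows of its height, round what is visible of it).
- spot_point(camera, query): "point" ([row, column] as shares, 0 to 1, of the picture: columns of its width, rows of its height: a listed point, or the origin of a listed thing).
The state is a dict: "time_s": time; "q": joint angles; "dq": joint speeds; "joint_efforts": joint torques, N m; "position": TCP position; "eef_rot": TCP orientation; "ft_force": force on the tool from outside, world axes, zero at the start; "moment": the same for the moment, N m; "grip_width": finger opening in m.
Only numpy, scipy, OpenCV 4.12 (cv2) and the standard library are available. Lean on these libraries where they do the work, as an engineer would, in place of code of your own. Each camera call takes 0.05 s, during which the arm holds its last target. There are 200 camera calls.

## Task

Lift the red canister off its steel stand by the handle and set it down upright, without dropping it, in the middle of the round blue mat, because it stands in front of the engine's yellow marker stud. Then take the orange grip of the spring-loaded inspection mirror and turn it until the small camera on the mirror's base sees the yellow stud in the middle of the mirror, and finish still holding the mirror steady at that angle: do not let go. Leave the spray can, the jar and the wrench alone.

Things in the scene. Friction and masses are not known exactly. Their poses are not given: they have to be found in the camera images.
- canister: closed red steel canister, 96 mm diameter, 100 mm tall, 0.3 to 0.65 kg, with a rigid arched handle on top; origin at the centre of its underside, z up; at the start it stands on the steel stand
- handle (a point): middle of the canister's handle bar: a round bar of 12 mm diameter, 72 mm long along the canister's y axis, horizontal, 150 mm above the canister's underside and 50 mm above its lid; the bar is carried by an upright of 12 mm diameter at each end
- stand: fixed round steel stand, top plate 110 mm diameter, 60 mm high; origin at the centre of its foot on the bench
- mat: fixed round blue mat, 160 mm diameter, 4 mm thick; origin at the centre of its underside on the bench, so the canister standing on it has its origin at a height of 4 mm
- mirror: upright mirror, black frame 84 x 78 mm, on a vertical hinge; origin on the hinge axis at the centre of the glass, 110 mm above the bench. x = normal out of the glass, y along its width, z up. At rest it faces the camera; turns only counter-clockwise seen from above, 0 to 1.3 rad. A spring (0.02 N m at rest, 0.1 N m at 1 rad) swings it back when let go
- grip (a point): centre of the orange grip bar on top of the mirror, on the hinge axis, 181 mm above the bench: 12 mm thick along the mirror's x, 50 mm long along the mirror's y, 40 mm tall, turns with the mirror; its underside is 12 mm above the mirror's frame
- lens (a point): centre of the front glass of the small black inspection camera, fixed on the mirror stand 129 mm from the hinge axis, 110 mm above the bench, looking at the mirror's centre
- marker (a point): tip of the engine's yellow marker stud (24 mm diameter round head, sticking out sideways from the engine), 110 mm above the bench; the engine and the stud are fixed
- sight: the camera's reflected line of sight, drawn as a thin red aiming beam 120 mm long (not solid): origin at the mirror's centre, x along the line of sight after reflection, y horizontal to its left. It turns twice as far as the mirror; when x points at the marker, the camera sees the marker in the middle of the mirror
- spray_can: bystander: blue aerosol can, 54 mm diameter, 170 mm tall, origin at the centre of its underside
- jar: bystander: small jar with black cap, 56 mm diameter, 75 mm tall, origin at the centre of its underside
- wrench: bystander: steel wrench 160 mm long lying on the bench, origin under its middle
There are look-alikes about, which are no part of the job. There is more than one size of the canister; the job needs the smallest.

How it is judged:
By the outcome, as a careful person would: the job done as asked, in the order asked, and still so for the second after the job is handed in, while the arm keeps its last pose, push and grip.
It also fails if it takes over 51 s, if anything falls off the work surface, if the arm or the gripper's body presses on something with over 40 N, if the wrist force passes 120 N, or if a joint passes its speed limit or range.

## Working session

There is one attempt and no reset: what is moved stays moved. The work goes in short steps, Python scripts to look and compute and a tool call to move; the robot and the scene stay as the last step left them, time stands still between calls to the robot, and variables do not carry over. Pictures are saved under pics/ and viewed, about 8 in all and at most 12, crops included, and the job is handed in when it is done.

Besides the shell and the picture viewer there is one more tool, called after "Request:" by a JSON object that holds its "op" and its "data", one argument or row to a line. move_arm: Moves the arm, as the interface text tells. Scaled input: -1 to 1 covers 0.2 m each way for a shift and pi/2 rad each way for a turn. Its arguments: {"type":"object","properties":{"deltas":{"type":"array","items":{"type":"number"}},"squeeze":{"type":"number"}},"required":["deltas"]}

```bash
mkdir -p pics; ls; cat > h.py <<'E'
import numpy as np, cv2
from station import *
def world(cam,r,c,d):
    k=get_calibration(cam); p=np.linalg.inv(k["mtx"])@np.array([c,r,1.])*d
    return np.array(k["R"]).T@(p-np.array(k["t"]).ravel())
E
python3 - <<'E'
from h import *
s=observe(); print(s)
a,da=read_camera("scene"); b,db=read_camera("top")
cv2.imwrite("pics/s.png",a);cv2.imwrite("pics/t.png",b); np.savez("d.npz",a=a,da=da,b=b,db=db)
for cam,d in(("scene",da),("top",db)):
  for q in "canister handle stand mat mirror grip lens marker sight spray_can jar wrench".split():
    for o in spot_point(cam,q):
      if o["score"]<.3: continue
      r,c=o["point"][0]*384,o["point"][1]*512
      z=d[min(int(r),383),min(int(c),511)]
      print(cam,q,round(o["score"],2),round(r),round(c),world(cam,r,c,z).round(3))
E
```

```text
pics
{'time_s': 0.0, 'q': array([-1.39709257e+00,  3.59476729e-01,  1.51145822e+00, -3.43464369e-05,
        1.27249959e+00, -1.15079191e-01]), 'dq': array([-0.00035999,  0.0006722 , -0.00120633,  0.00064009,  0.00214157,
        0.0001435 ]), 'joint_efforts': array([ 1.98326372e-03, -5.27605140e+01, -2.78619361e+01,  1.44714172e-04,
        1.32636222e-02,  1.26350974e-05]), 'position': array([ 0.17073282, -0.5744134 ,  0.20026066]), 'eef_rot': array([-9.20064499e-04,  9.89592502e-01,  1.43895211e-01, -4.33941374e-05]), 'ft_force': array([-0.02415564, -0.11801055, -0.00637144]), 'moment': array([ 0.01801006,  0.01513311, -0.00699534]), 'grip_width': 0.08523494303647298}
scene canister 0.9 194 322 [0.567 0.156 0.114]
scene canister 0.79 285 360 [0.795 0.183 0.09 ]
scene canister 0.57 162 328 [0.515 0.178 0.16 ]
scene canister 0.37 216 320 [0.531 0.167 0.011]
scene handle 0.88 218 377 [0.743 0.209 0.214]
scene handle 0.78 99 335 [0.343 0.228 0.215]
scene handle 0.65 146 325 [0.525 0.164 0.213]
scene stand 0.75 218 321 [0.537 0.171 0.007]
scene mirror 0.78 213 103 [ 0.562 -0.319  0.109
[... 256 characters left out ...]
3 290 [0.74  0.063 0.006]
top canister 0.88 217 181 [0.504 0.138 0.218]
top canister 0.79 292 156 [0.355 0.204 0.137]
top canister 0.72 133 172 [0.693 0.175 0.14 ]
top handle 0.87 308 128 [0.335 0.236 0.214]
top handle 0.79 207 169 [0.524 0.162 0.212]
top handle 0.67 103 147 [0.733 0.21  0.214]
top mat 0.87 257 266 [ 0.421 -0.031  0.006]
top mirror 0.82 191 399 [ 0.553 -0.294  0.186]
top grip 0.71 188 409 [ 0.557 -0.31   0.2  ]
top lens 0.85 139 377 [ 0.682 -0.279  0.114]
top marker 0.59 203 112 [0.545 0.306 0.119]
top sight 0.69 208 113 [0.535 0.308 0.106]
top spray_can 0.7 125 260 [ 0.728 -0.019  0.073]
top jar 0.78 169 275 [ 0.623 -0.052  0.076]
top wrench 0.93 134 227 [0.727 0.062 0.009]
```

```bash
python3 - <<'E'
import cv2,numpy as np
a=cv2.imread("pics/s.png");b=cv2.imread("pics/t.png")
cv2.imwrite("pics/v1.png",cv2.resize(a,(800,600)));cv2.imwrite("pics/v2.png",cv2.resize(b,(800,600)))
E
```

```text
(no output)
```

View pics/v1.png

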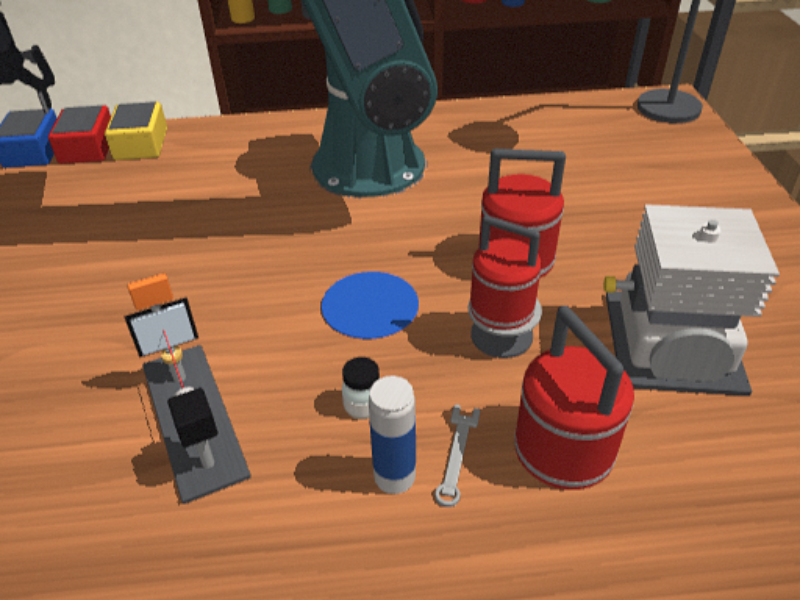

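View pics/v2.png

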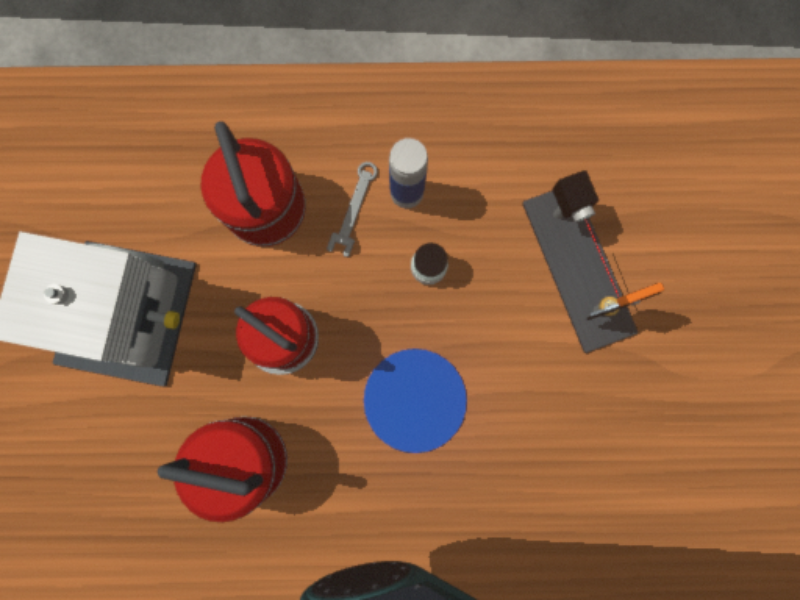

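The scene view shows three red canisters: the smallest is on the stand at (505,290), with larger ones behind it at (522,215) and in front at (573,420). In the top view the small one is at (275,335), the mat at (415,400), the grip at (640,295) and the stud at (172,320). The description picks the small one on the stand. Next I'll measure and take a close crop.

```bash
cat >> h.py <<'E'
def cloud(cam,d):
    k=get_calibration(cam); r,c=np.mgrid[:384,:512]
    P=np.stack([c,r,np.ones_like(r)],-1)@np.linalg.inv(k["mtx"]).T*d[...,None]
    return (P-np.array(k["t"]).ravel())@np.array(k["R"])
def line(p):
    m=p.mean(0);u,s,v=np.linalg.svd(p-m,full_matrices=False);t=(p-m)@v[0]
    lo,hi=np.percentile(t,[1,99]);return (m+v[0]*(lo+hi)/2).round(4),v[0].round(3),round(hi-lo,4),len(p)
E
python3 - <<'E'
from h import *
z=np.load("d.npz")
for cam,i,d in(("scene",z["a"],z["da"]),("top",z["b"],z["db"])):
  P=cloud(cam,d); h=cv2.cvtColor(i,cv2.COLOR_BGR2HSV); H,S,V=[h[...,j].astype(int) for j in range(3)]
  x,y,w=P[...,0],P[...,1],P[...,2]; ok=d>0
  bar=ok&(w>.195)&(w<.225)&(np.hypot(x-.525,y-.163)<.06); print(cam,"bar",line(P[bar]),P[bar][:,2].max())
  lid=ok&(abs(w-.16)<.006)&(S>150)&((H<8)|(H>172))&(np.hypot(x-.52,y-.163)<.07); (c0,r)=cv2.minEnclosingCircle(P[lid][:,:2].astype(np.float32)); print("lid",np.round(c0,4),r,lid.sum())
  m=ok&(H>105)&(H<125)&(S>150)&(w<.02)&(np.hypot(x-.42,y+.03)<.11); (c0,r)=cv2.minEnclosingCircle(P[m][:,:2].astype(np.float32)); print("mat",np.round(c0,4),r,m.sum(),P[m][:,2].mean())
  g=ok&(H<18)&(S>200)&(w>.155)&(w<.21)&(y<-.2); print("grip",line(P[g]),P[g].min(0),P[g].max(0))
  t=ok&(w>.195)&g; print("griptop",line(P[t]) if t.sum()>3 else 0)
  k=ok&(H>20)&(H<35)&(S>150)&(np.hypot(x-.545,y-.306)<.05)&(w>.08); print("stud",line(P[k]),P[k].min(0),P[k].max(0))
  dk=ok&(V<70)&(np.hypot(x-.69,y+.27)<.06)&(w>.09); print("cam",line(P[dk]),P[dk].min(0),P[dk].max(0))
  gl=ok&(w>.08)&(w<.142)&(np.hypot(x-.56,y+.315)<.06)&(S<60)&(V>100); print("glass",line(P[gl]) if gl.sum()>9 else 0)
  for q in("lens","marker"):
    for o in regions_of(cam,q)[:1]:
      pm=o["pixels"]&ok; print(q,round(o["score"],2),np.median(P[pm],0).round(4),P[pm].min(0).round(3),P[pm].max(0).round(3),pm.sum())
a=z["a"];b=z["b"]
cv2.imwrite("pics/v3.png",np.hstack([cv2.resize(a[85:235,280:430],(390,390),interpolation=2),cv2.resize(b[150:260,130:240],(390,390),interpolation=2)]))
E
```

```text
scene bar (array([0.5235, 0.1667, 0.2115]), array([ 0.589,  0.808, -0.   ]), np.float64(0.0825), 269) 0.21910752007912448
lid [0.5232 0.1671] 0.04732450842857361 841
mat [ 0.425  -0.0267] 0.08157136291265488 2041 0.005307620036335069
grip (array([ 0.5103, -0.3183,  0.1812]), array([0.999, 0.048, 0.022]), np.float64(0.13), 91) [-0.57068076 -0.376031    0.15754636] [ 0.57609291 -0.29022447  0.20226616]
griptop (array([ 0.5662, -0.3133,  0.1983]), array([ 0.298, -0.954,  0.026]), np.float64(0.0463), 15)
stud (array([0.5472, 0.3149, 0.1185]), array([ 0.787, -0.137, -0.602]), np.float64(0.021), 66) [0.53640597 0.30844177 0.10821341] [0.55591095 0.32277618 0.12527298]
cam (array([ 0.727 , -0.2546,  0.1255]), array([ 0.786,  0.268, -0.557]), np.float64(0.0606), 798) [ 0.68117973 -0.28501569  0.09080487] [ 0.74930976 -0.22949407  0.13699471]
glass (array([ 0.5605, -0.3144,  0.1121]), array([ 0.342, -0.94 , -0.003]), np.float64(0.0705), 743)
lens 0.97 [ 0.6207 -0.2887  0.0159] [ 0.372 -0.4   -0.001] [ 0.768 -0.204  0.204] 5565
marker 0.57 [0.6193 0.4027 0.1349] [ 0.232  0.234 -0.002] [0.784 0
[... 438 characters left out ...]
ay([ 0.5597, -0.3157,  0.201 ]), array([-0.331,  0.944, -0.013]), np.float64(0.0475), 127)
stud (array([0.5411, 0.3128, 0.1165]), array([-0.968,  0.19 , -0.164]), np.float64(0.022), 91) [0.53107589 0.30602846 0.10062765] [0.55387143 0.32351356 0.12295984]
cam (array([ 0.7119, -0.253 ,  0.1262]), array([-0.461,  0.726, -0.51 ]), np.float64(0.0554), 525) [ 0.68656755 -0.28394994  0.09076001] [ 0.74289068 -0.23178038  0.13687119]
glass (array([ 0.5467, -0.2854,  0.1113]), array([ 0.027, -0.1  ,  0.995]), np.float64(0.0618), 18)
lens 0.94 [ 0.6305 -0.2843  0.0131] [ 0.495 -0.425 -0.004] [ 0.789 -0.206  0.205] 4438
marker 0.86 [0.5562 0.3868 0.201 ] [ 0.45   0.306 -0.004] [0.697 0.629 0.23 ] 8957
```

View pics/v3.png

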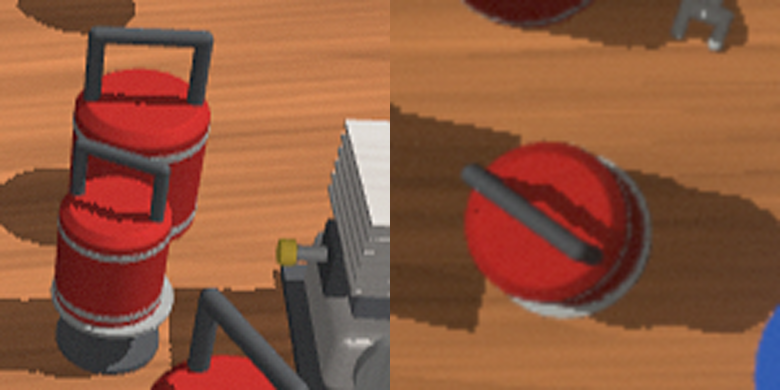

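Close crop: the small canister is on the stand, its handle is clear, and the stud is behind it. This is the right one. Next, a planning helper that works out rows from the measured pose.

```bash
cat >> h.py <<'E'
from scipy.spatial.transform import Rotation as Rt
def pose():
    s=observe(); R=Rt.from_quat(np.roll(s["eef_rot"],-1)).as_matrix(); return s,s["position"],R
def plan(ways,step=.05):
    """ways: (x,y,z,angle of tool x in deg or None,width mm)"""
    s,p,R=pose(); p=p.copy(); a=np.arctan2(R[1,0],R[0,0]); out=[]
    print("t",round(s["time_s"],2),"p",p.round(4),"xang",np.degrees(a).round(2),"w",s["grip_width"].round(4),"f",s["ft_force"].round(2),"tilt",R[:,2].round(3))
    for x,y,z,g,w in ways:
        t=np.array([x,y,z]); da=0 if g is None else (np.radians(g)-a+np.pi)%(2*np.pi)-np.pi
        n=max(1,int(np.ceil(np.linalg.norm(t-p)/step)),int(np.ceil(abs(da)/np.radians(9)))); d=(t-p)/n
        for i in range(n):
            X=np.array([np.cos(a),np.sin(a),0]);Y=np.array([np.sin(a),-np.cos(a),0])
            out+=[w,round(d@X/.2,3),round(d@Y/.2,3),round(-d[2]/.2,3),round(-da/n/(np.pi/2),4)]; a+=da/n
        p=t
    print(len(out)//5,"rows",out)
E
python3 -c "
from h import *
plan([(.3,-.43,.3,None,85),(.43,-.1,.3,None,85),(.521,.166,.29,54,85)])"
```

```text
Traceback (most recent call last):
  File "h.py", line 19, in plan
    print("t",round(s["time_s"],2),"p",p.round(4),"xang",np.degrees(a).round(2),"w",s["grip_width"].round(4),"f",s["ft_force"].round(2),"tilt",R[:,2].round(3))
                                                                                    ^^^^^^^^^^^^^^^^^^^^^
AttributeError: 'float' object has no attribute 'round'
```

```bash
sed -i 's/s\["grip_width"\].round(4)/round(s["grip_width"],4)/' h.py
python3 -c "
from h import *
plan([(.3,-.43,.3,None,85),(.43,-.1,.3,None,85),(.521,.166,.29,54,85)])"
```

```text
t 1.5 p [ 0.1708 -0.5751  0.2011] xang 16.55 w 0.0857 f [-0.36  0.62  0.43] tilt [-0.  0. -1.]
19 rows [85, np.float64(0.165), np.float64(-0.102), np.float64(-0.099), 0.0, 85, np.float64(0.165), np.float64(-0.102), np.float64(-0.099), 0.0, 85, np.float64(0.165), np.float64(-0.102), np.float64(-0.099), 0.0, 85, np.float64(0.165), np.float64(-0.102), np.float64(-0.099), 0.0, 85, np.float64(0.165), np.float64(-0.102), np.float64(-0.099), 0.0, 85, np.float64(0.137), np.float64(-0.175), np.float64(-0.0), 0.0, 85, np.float64(0.137), np.float64(-0.175), np.float64(-0.0), 0.0, 85, np.float64(0.137), np.float64(-0.175), np.float64(-0.0), 0.0, 85, np.float64(0.137), np.float64(-0.175), np.float64(-0.0), 0.0, 85, np.float64(0.137), np.float64(-0.175), np.float64(-0.0), 0.0, 85, np.float64(0.137), np.float64(-0.175), np.float64(-0.0), 0.0, 85, np.float64(0.137), np.float64(-0.175), np.float64(-0.0), 0.0, 85, np.float64(0.137), np.float64(-0.175), np.float64(-0.0), 0.0, 85, np.float64(0.136), np.float64(-0.191), np.float64(0.008), np.float64(-0.0694), 85, np.float64(0.156), np.float64(-0.175), np.float64(0.008), np.float64(-0.0694), 85, np.float64(0.174), np.float64(-0.157), np.float64(0.008), np.float64(-0.0694), 85, np.float64(0.19), np.float64(-0.137), np.float64(0.008), np.float64(-0.0694), 85, np.float64(0.204), np.float64(-0.116), np.float64(0.008), np.float64(-0.0694), 85, np.float64(0.215), np.float64(-0.093), np.float64(0.008), np.float64(-0.0694)]
```

Request:
{"op": "move_arm", "data": {
  "deltas": [85, 0.165, -0.1, -0.1, 0, 85, 0.165, -0.1, -0.1, 0, 85, 0.165, -0.1, -0.1, 0, 85, 0.165, -0.1, -0.1, 0, 85, 0.165, -0.1, -0.1, 0, 85, 0.137, -0.175, 0, 0, 85, 0.137, -0.175, 0, 0, 85, 0.137, -0.175, 0, 0, 85, 0.137, -0.175, 0, 0, 85, 0.137, -0.175, 0, 0, 85, 0.137, -0.175, 0, 0, 85, 0.137, -0.175, 0, 0, 85, 0.137, -0.175, 0, 0, 85, 0.136, -0.19, 0, -0.07, 85, 0.156, -0.175, 0, -0.07, 85, 0.174, -0.157, 0, -0.07, 85, 0.19, -0.137, 0, -0.07, 85, 0.204, -0.116, 0, -0.07]
}}

```text
time_s: 3.75
position: [0.5171, 0.1384, 0.3061]
eef_rot: [0.004, 0.911, 0.412, 0.003]
ft_force: [1.0, 0.4, -0.1]
grip_width: 0.0852
```

```bash
sed -i 's/print(len(out)\/\/5,"rows",out)/print(len(out)\/\/5,"rows",[float(v) for v in out])/' h.py
python3 -c "
from h import *
plan([(.521,.166,.29,54,85)])"
```

```text
t 3.75 p [0.5171 0.1384 0.3061] xang 48.67 w 0.0852 f [ 1.01  0.4  -0.12] tilt [ 0.01  -0.005 -1.   ]
1 rows [85.0, 0.116, -0.077, 0.081, -0.0592]
```

Request:
{"op": "move_arm", "data": {
  "deltas": [85, 0.116, -0.077, 0.08, -0.059, 85, 0, 0, 0, 0, 85, 0, 0, 0, 0]
}}

```text
time_s: 4.12
position: [0.5219, 0.1695, 0.29]
eef_rot: [0.004, 0.89, 0.457, 0.004]
ft_force: [0.5, -0.9, -0.1]
grip_width: 0.085
```

```bash
cat >> h.py <<'E'
def wcloud():
    s,p,R=pose(); i,d=read_camera("wrist"); k=get_calibration("wrist"); M=np.array(k["mount"])
    r,c=np.mgrid[:384,:512]; P=np.stack([c,r,np.ones_like(r)],-1)@np.linalg.inv(k["mtx"]).T*d[...,None]
    return i,d,(P@M[:3,:3].T+M[:3,3])@R.T+p
E
python3 - <<'E'
from h import *
i,d,P=wcloud(); cv2.imwrite("pics/w1.png",i)
x,y,w=P[...,0],P[...,1],P[...,2]
b=(d>0)&(w>.2)&(w<.225)&(np.hypot(x-.521,y-.166)<.06); print(line(P[b]),P[b][:,2].max())
b=(d>0)&(w>.212)&(w<.225)&(np.hypot(x-.521,y-.166)<.06); print(line(P[b]))
h=cv2.cvtColor(i,cv2.COLOR_BGR2HSV); H,S=h[...,0],h[...,1]
lid=(d>0)&(abs(w-.16)<.006)&(S>150)&((H<8)|(H>172))&(np.hypot(x-.52,y-.163)<.07); print(cv2.minEnclosingCircle(P[lid][:,:2].astype(np.float32)))
plan([(.521,.166,.192,54,85)])
E
```

```text
(array([0.5214, 0.1695, 0.2143]), array([-0.588, -0.809,  0.009]), np.float64(0.0799), 1045) 0.2175745158912099
(array([0.5211, 0.1688, 0.2148]), array([-0.588, -0.809,  0.001]), np.float64(0.079), 907)
((0.5211949944496155, 0.16826850175857544), 0.04637344926595688)
t 4.17 p [0.5218 0.1693 0.2899] xang 54.35 w 0.0847 f [-0.79 -1.19  0.23] tilt [ 0.01  -0.004 -1.   ]
2 rows [85.0, -0.008, 0.003, 0.245, 0.002, 85.0, -0.008, 0.003, 0.245, 0.002]
```

View pics/w1.png

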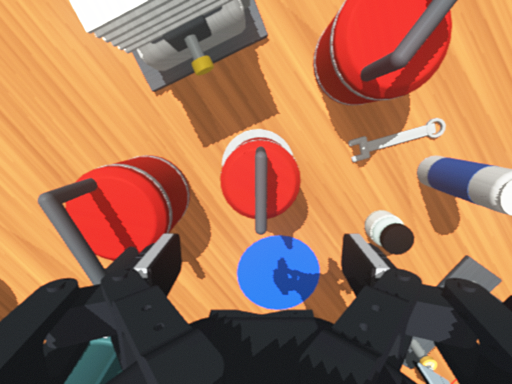

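Request:
{"op": "move_arm", "data": {
  "deltas": [85, 0, 0, 0.15, 0, 85, 0, 0, 0.15, 0, 85, 0, 0, 0.1, 0, 85, 0, 0, 0.08, 0, 85, 0, 0, 0, 0],
  "squeeze": 60
}}

```text
time_s: 4.8
position: [0.5252, 0.1636, 0.1952]
eef_rot: [0.006, 0.892, 0.452, 0.007]
ft_force: [0.2, -0.2, 1.2]
grip_width: 0.085
```

```bash
python3 -c "
from h import *
plan([(.521,.168,.192,54,85)])"
```

```text
t 4.8 p [0.5252 0.1636 0.1952] xang 53.75 w 0.085 f [ 0.21 -0.15  1.16] tilt [ 0.017 -0.005 -1.   ]
1 rows [85.0, 0.005, -0.03, 0.016, -0.0028]
```

Request:
{"op": "move_arm", "data": {
  "deltas": [85, 0.005, -0.03, 0.016, 0, 85, 0, 0, 0, 0, 9, 0, 0, 0, 0, 9, 0, 0, 0, 0, 9, 0, 0, 0, 0, 9, 0, 0, 0, 0, 9, 0, 0, 0, 0, 9, 0, 0, 0, 0],
  "squeeze": 60
}}

```text
time_s: 5.8
position: [0.5228, 0.1684, 0.1947]
eef_rot: [0.007, 0.892, 0.452, 0.009]
ft_force: [-0.3, 0.1, 0.1]
grip_width: 0.0089
```

Request:
{"op": "move_arm", "data": {
  "deltas": [0, 0, 0, 0, 0, 0, 0, 0, 0, 0, 0, 0, 0, 0, 0]
}}

```text
time_s: 6.18
position: [0.5228, 0.1684, 0.1946]
eef_rot: [0.007, 0.892, 0.452, 0.009]
ft_force: [0.4, 0.1, -0.4]
grip_width: 0.0001
```

```bash
python3 - <<'E'
from h import *
i,d,P=wcloud(); a,da=read_camera("scene")
print(observe()["grip_width"])
cv2.imwrite("pics/w2.png",np.hstack([cv2.resize(i[100:384,100:420],(400,355)),cv2.resize(a[85:235,260:430],(400,355),interpolation=2)]))
E
```

```text
-0.00026466146069864933
```

View pics/w2.png

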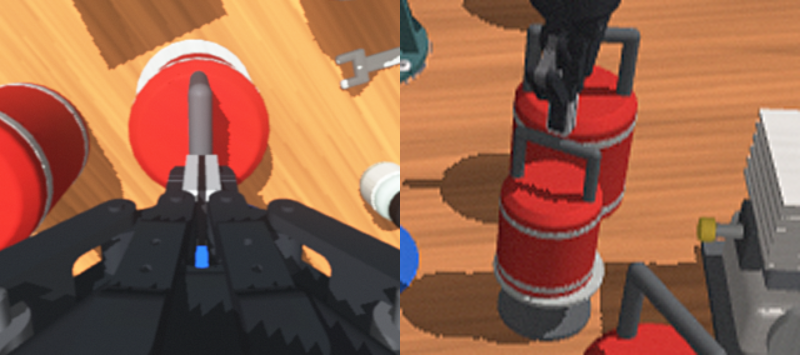

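The fingers shut on air, above the bar at its near end. The wrist crop shows the tips above the bar's near half, and the scene crop shows them at its left end. So I'll check where the tips really are.

```bash
python3 - <<'E'
from h import *
s,p,R=pose(); i,d,P=wcloud(); T=(P-p)@R
k=get_calibration("wrist"); print(np.array(k["mount"]).round(3), k["mtx"])
print(s["q"].round(4),p)
x,y,w=P[...,0],P[...,1],P[...,2]
m=(d>0)&(d<.35)&(abs(T[...,1])<.02)&(abs(T[...,0])<.03)
m2=m&(T[...,2]<-.0)
print("near tcp tool-z max", np.percentile(T[m][:,2],[1,50,99]))
for r in range(180,330,8):
  c=263; print(r,d[r,c].round(3),T[r,c].round(3),P[r,c].round(3),i[r,c])
b=(d>0)&(w>.2)&(w<.225)&(np.hypot(x-.521,y-.166)<.06); print(line(P[b]))
for cam in("scene","top"):
  a,da=read_camera(cam); C=cloud(cam,da); q=(da>0)&(np.hypot(C[...,0]-p[0],C[...,1]-p[1])<.06)&(C[...,2]>.2)&(C[...,2]<.3)
  cc=C[q]; 
  for lo in np.arange(.2,.29,.01):
    e=cc[(cc[:,2]>=lo)&(cc[:,2]<lo+.01)]
    if len(e): print(cam,lo.round(2),len(e),e.mean(0).round(3),e.min(0).round(3),e.max(0).round(3))
E
```

```text
[[-0.    -0.966 -0.258  0.066]
 [ 1.    -0.001  0.001 -0.   ]
 [-0.001 -0.258  0.966 -0.173]
 [ 0.     0.     0.     1.   ]] [[268.7200091    0.         260.96588441]
 [  0.         268.7200091  193.56956808]
 [  0.           0.           1.        ]]
[ 0.1916  0.281   1.6457 -0.0084  1.1938  0.8278] [0.52279273 0.16841541 0.19458885]
near tcp tool-z max [-0.13264963 -0.11261905  0.03575779]
180 0.155 [ 0.033  0.001 -0.021] [0.543 0.195 0.215] [125 122 136]
188 0.157 [ 0.029  0.001 -0.02 ] [0.54  0.191 0.215] [125 123 136]
196 0.156 [ 0.024  0.001 -0.022] [0.537 0.188 0.217] [127 124 138]
204 0.159 [ 0.019  0.001 -0.02 ] [0.534 0.183 0.215] [127 123 135]
212 0.159 [ 0.014  0.001 -0.021] [0.531 0.179 0.216] [125 122 132]
220 0.162 [ 0.009  0.001 -0.02 ] [0.528 0.175 0.215] [128 123 131]
228 0.141 [ 0.012  0.001 -0.041] [0.53  0.178 0.235] [72 71 86]
236 0.132 [ 0.012  0.001 -0.05 ] [0.529 0.178 0.245] [60 59 73]
244 0.123 [ 0.012  0.001 -0.06 ] [0.529 0.178 0.254] [48 49 60]
252 0.116 [ 0.012  0.    -0.067] [0.529 0.178 0.262] [58 57 65]
260 0.117 [ 0.008  0.    -0.067] [0.526 0.175 0
[... 1094 characters left out ...]
 0.174 0.264] [0.521 0.157 0.26 ] [0.537 0.184 0.27 ]
scene 0.27 65 [0.533 0.169 0.276] [0.506 0.141 0.27 ] [0.554 0.196 0.28 ]
scene 0.28 57 [0.537 0.168 0.285] [0.493 0.137 0.28 ] [0.56  0.204 0.29 ]
top 0.2 9 [0.5   0.136 0.206] [0.493 0.131 0.201] [0.517 0.152 0.21 ]
top 0.21 111 [0.506 0.147 0.215] [0.493 0.131 0.211] [0.52  0.163 0.219]
top 0.22 3 [0.517 0.158 0.228] [0.511 0.156 0.227] [0.521 0.161 0.229]
top 0.23 5 [0.521 0.156 0.235] [0.515 0.154 0.232] [0.527 0.159 0.238]
top 0.24 2 [0.518 0.156 0.242] [0.516 0.155 0.242] [0.519 0.157 0.242]
top 0.27 9 [0.537 0.143 0.277] [0.531 0.139 0.274] [0.545 0.148 0.279]
top 0.28 28 [0.538 0.142 0.285] [0.53  0.133 0.28 ] [0.546 0.149 0.29 ]
```

The shut fingertips sit at about z 0.225 (scene depth and wrist agree), while the reported TCP is 0.195. That means the real tips are about 30 mm behind the reported TCP. I'll open, lower by about 30 mm and try again, watching the force.

Request:
{"op": "move_arm", "data": {
  "deltas": [85, 0, 0, 0, 0, 85, 0, 0, 0, 0, 85, 0, 0, 0, 0, 85, 0, 0, 0, 0, 85, 0, 0, 0, 0, 85, 0, 0, 0, 0, 85, 0, 0, 0.05, 0, 85, 0, 0, 0.05, 0, 85, 0, 0, 0.05, 0]
}}

```text
time_s: 7.55
position: [0.5238, 0.1684, 0.1631]
eef_rot: [0.007, 0.892, 0.452, 0.01]
ft_force: [-0.9, 0.5, 0.5]
grip_width: 0.0849
```

```bash
python3 - <<'E'
from h import *
plan([(.522,.168,.163,54,85)])
a,da=read_camera("scene");p=pose()[1]
i,d,P=wcloud();R=pose()[2];T=(P-p)@R
C=cloud("scene",da);q=(da>0)&(np.hypot(C[...,0]-p[0],C[...,1]-p[1])<.07)&(C[...,2]>.17)&(C[...,2]<.26)
t=(C-p)@R
q2=q&(abs(t[...,1])>.02)&(abs(t[...,0])<.03); print("finger z min by side",[np.percentile(C[q2&(t[...,1]*g>0)][:,2],[0,5]).round(3) for g in(1,-1) if (q2&(t[...,1]*g>0)).any()])
f=(d>0)&(d<.2)&(abs(T[...,1])>.02)&(abs(T[...,1])<.06)&(abs(T[...,0])<.03); print("wrist finger tool z max",np.percentile(T[f][:,2],[50,95,99]))
x,y,w=P[...,0],P[...,1],P[...,2]
b=(d>0)&(w>.208)&(w<.225)&(np.hypot(x-.521,y-.166)<.06); print(line(P[b]))
cv2.imwrite("pics/w3.png",np.hstack([cv2.resize(i[100:384,100:420],(400,355)),cv2.resize(a[85:235,260:430],(400,355),interpolation=2)]))
E
```

```text
t 7.55 p [0.5238 0.1684 0.1631] xang 53.73 w 0.0849 f [-0.92  0.49  0.52] tilt [ 0.023 -0.003 -1.   ]
1 rows [85.0, -0.007, -0.006, 0.001, -0.003]
finger z min by side [array([0.208, 0.211]), array([0.206, 0.209])]
wrist finger tool z max [-0.09739899  0.00322568  0.00807952]
(array([0.5251, 0.1745, 0.2154]), array([-0.805,  0.594, -0.   ]), np.float64(0.108), 4819)
```

View pics/w3.png

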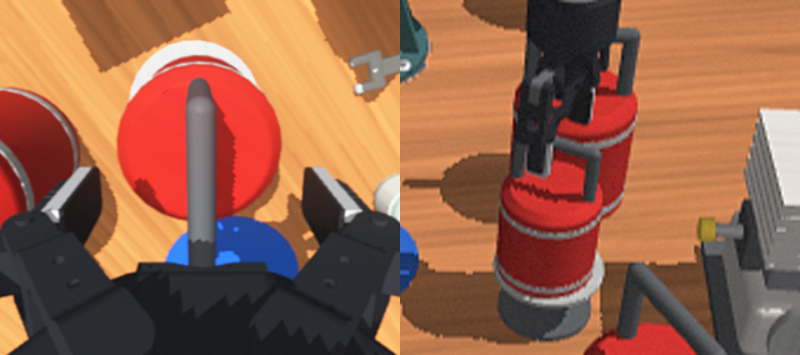

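The open fingers now straddle the bar, which is centred in the wrist crop, with the tips just below it. So I'll close.

Request:
{"op": "move_arm", "data": {
  "deltas": [0, 0, 0, 0, 0, 0, 0, 0, 0, 0, 0, 0, 0, 0, 0, 0, 0, 0, 0, 0, 0, 0, 0, 0, 0, 0, 0, 0, 0, 0, 0, 0, 0, 0, 0],
  "squeeze": 70
}}

```text
time_s: 8.52
position: [0.5231, 0.1685, 0.1629]
eef_rot: [0.006, 0.892, 0.452, 0.009]
ft_force: [-0.8, 0.3, -0.1]
grip_width: 0.0099
```

Request:
{"op": "move_arm", "data": {
  "deltas": [0, 0, 0, 0, 0, 0, 0, 0, 0, 0, 0, 0, 0, -0.05, 0, 0, 0, 0, -0.1, 0, 0, 0, 0, -0.1, 0, 0, 0, 0, 0, 0]
}}

```text
time_s: 9.28
position: [0.5198, 0.1679, 0.213]
eef_rot: [0.006, 0.892, 0.452, 0.006]
ft_force: [0.7, 0.3, -5.1]
grip_width: 0.0097
```

```bash
cat > where.py <<'E'
from h import *
def lid(lo,hi,pos):
  out=[]
  for cam in("scene","top","wrist"):
    if cam=="wrist": i,d,P=wcloud()
    else: i,d=read_camera(cam);P=cloud(cam,d)
    x,y,w=P[...,0],P[...,1],P[...,2];h=cv2.cvtColor(i,cv2.COLOR_BGR2HSV); H,S=h[...,0],h[...,1]
    red=(d>0)&(S>150)&((H<8)|(H>172))&(np.hypot(x-pos[0],y-pos[1])<.07)
    l=red&(w>lo)&(w<hi)
    if l.sum()>20:
      q=P[l]; zt=np.percentile(q[:,2],90); t=q[abs(q[:,2]-zt)<.008]
      A=np.c_[t[:,:2]-t[:,:2].mean(0),np.ones(len(t))]; co=np.linalg.lstsq(A,t[:,2],rcond=None)[0]
      print(cam,"lid",np.round(cv2.minEnclosingCircle(t[:,:2].astype(np.float32))[0],4),"z",zt.round(4),"slope",co[:2].round(3),len(t))
E
python3 - <<'E'
from where import *
s,p,R=pose(); print(s["grip_width"]); lid(.15,.24,p)
plan([(.522,.168,.26,None,0)])
E
```

```text
0.009746685539941643
scene lid [0.5203 0.1672] z 0.2123 slope [-0.045  0.02 ] 844
top lid [0.5149 0.163 ] z 0.2107 slope [0.018 0.044] 875
wrist lid [0.516  0.1681] z 0.2087 slope [-0.028 -0.025] 7539
t 9.43 p [0.5179 0.1675 0.2107] xang 53.72 w 0.0097 f [ 0.12 -0.76 -5.43] tilt [ 0.012 -0.006 -1.   ]
1 rows [0.0, 0.014, 0.015, -0.246, 0.0]
```

```bash
python3 - <<'E'
from h import *
plan([(.515,.16,.225,None,0),(.4247,-.0275,.22,None,0)],.032)
E
```

```text
t 9.43 p [0.5179 0.1675 0.2107] xang 53.72 w 0.0097 f [ 0.12 -0.76 -5.43] tilt [ 0.012 -0.006 -1.   ]
8 rows [0.0, -0.039, 0.011, -0.071, 0.0, 0.0, -0.146, 0.027, 0.004, 0.0, 0.0, -0.146, 0.027, 0.004, 0.0, 0.0, -0.146, 0.027, 0.004, 0.0, 0.0, -0.146, 0.027, 0.004, 0.0, 0.0, -0.146, 0.027, 0.004, 0.0, 0.0, -0.146, 0.027, 0.004, 0.0, 0.0, -0.146, 0.027, 0.004, 0.0]
```

Request:
{"op": "move_arm", "data": {
  "deltas": [0, -0.04, 0.01, -0.07, 0, 0, -0.1, 0.02, 0, 0, 0, -0.15, 0.027, 0, 0, 0, -0.15, 0.027, 0, 0, 0, -0.15, 0.027, 0, 0, 0, -0.15, 0.027, 0, 0, 0, -0.15, 0.027, 0, 0, 0, -0.1, 0.027, 0, 0, 0, -0.07, 0.01, 0, 0, 0, 0, 0, 0, 0]
}}

```text
time_s: 10.68
position: [0.4113, -0.0413, 0.2236]
eef_rot: [0.006, 0.893, 0.451, -0.001]
ft_force: [-0.2, 0.8, -5.1]
grip_width: 0.0095
```

```bash
python3 - <<'E'
from where import *
plan([(.4247,-.0275,.12,None,0)],.03); s,p,R=pose(); lid(.15,.24,p)
E
```

```text
t 10.68 p [ 0.4113 -0.0413  0.2236] xang 53.58 w 0.0095 f [-0.23  0.8  -5.1 ] tilt [ 0.004 -0.011 -1.   ]
4 rows [0.0, 0.024, 0.003, 0.13, 0.0, 0.0, 0.024, 0.003, 0.13, 0.0, 0.0, 0.024, 0.003, 0.13, 0.0, 0.0, 0.024, 0.003, 0.13, 0.0]
scene lid [ 0.4122 -0.0404] z 0.2226 slope [-0.053 -0.004] 697
top lid [ 0.4192 -0.0017] z 0.219 slope [-0.136 -0.455] 40
wrist lid [ 0.4103 -0.0398] z 0.2213 slope [-0.034 -0.027] 7505
```

Request:
{"op": "move_arm", "data": {
  "deltas": [0, 0.05, 0.003, 0.1, 0, 0, 0.045, 0, 0.1, 0, 0, 0, 0, 0.1, 0, 0, 0, 0, 0.1, 0, 0, 0, 0, 0.08, 0, 0, 0, 0, 0, 0]
}}

```text
time_s: 11.58
position: [0.4289, -0.0226, 0.1258]
eef_rot: [0.007, 0.891, 0.454, 0.002]
ft_force: [-0.9, -0.4, -5.1]
grip_width: 0.0095
```

```bash
python3 - <<'E'
from where import *
plan([(.4247,-.0275,.107,None,0)],.03); s,p,R=pose(); lid(.08,.15,p)
E
```

```text
t 11.57 p [ 0.4289 -0.0226  0.1258] xang 54.0 w 0.0095 f [-0.92 -0.42 -5.08] tilt [ 0.009 -0.01  -1.   ]
1 rows [0.0, -0.032, -0.003, 0.094, 0.0]
scene lid [ 0.4279 -0.023 ] z 0.1255 slope [-0.038 -0.001] 642
wrist lid [ 0.4283 -0.0228] z 0.1245 slope [-0.025 -0.027] 7543
```

Request:
{"op": "move_arm", "data": {
  "deltas": [0, -0.032, 0, 0.04, 0, 0, 0, 0, 0.03, 0, 0, 0, 0, 0, 0]
}}

```text
time_s: 12.1
position: [0.4278, -0.0291, 0.1138]
eef_rot: [0.009, 0.891, 0.454, 0.004]
ft_force: [-0.9, -0.1, -5.3]
grip_width: 0.0098
```

Request:
{"op": "move_arm", "data": {
  "deltas": [0, 0, 0, 0.015, 0, 0, 0, 0, 0, 0]
}}

```text
time_s: 12.35
position: [0.428, -0.0293, 0.1107]
eef_rot: [0.009, 0.891, 0.454, 0.005]
ft_force: [0.0, -0.3, -4.7]
grip_width: 0.0096
```

Request:
{"op": "move_arm", "data": {
  "deltas": [0, 0, -0.018, 0.015, 0, 0, 0, 0, 0, 0]
}}

```text
time_s: 12.6
position: [0.425, -0.027, 0.1075]
eef_rot: [0.009, 0.891, 0.454, 0.005]
ft_force: [-0.4, -0.5, -4.8]
grip_width: 0.0098
```

Request:
{"op": "move_arm", "data": {
  "deltas": [0, 0, 0, 0.015, 0, 0, 0, 0, 0, 0]
}}

```text
time_s: 12.85
position: [0.4262, -0.0279, 0.1077]
eef_rot: [0.01, 0.891, 0.454, 0.005]
ft_force: [0.4, 0.1, -5.3]
grip_width: 0.0098
```

Request:
{"op": "move_arm", "data": {
  "deltas": [0, 0, 0, 0.02, 0, 0, 0, 0, 0, 0]
}}

```text
time_s: 13.1
position: [0.4277, -0.0289, 0.1079]
eef_rot: [0.012, 0.891, 0.455, 0.006]
ft_force: [1.3, -0.3, -4.9]
grip_width: 0.0094
```

Request:
{"op": "move_arm", "data": {
  "deltas": [0, 0, 0, 0.015, 0, 0, 0, 0, 0, 0]
}}

```text
time_s: 13.35
position: [0.4286, -0.0298, 0.1073]
eef_rot: [0.013, 0.89, 0.455, 0.007]
ft_force: [-0.7, 0.7, -5.1]
grip_width: 0.0097
```

```bash
python3 - <<'E'
from where import *
s,p,R=pose(); print(s["q"].round(3),s["joint_efforts"].round(1),s["dq"].round(3),R[:,2].round(4)); lid(.07,.14,p)
i,d=read_camera("scene"); cv2.imwrite("pics/s4.png",cv2.resize(i[130:290,130:330],(750,600),interpolation=2))
E
```

```text
[-0.219  0.226  1.996 -0.016  0.893  0.417] [ -0.2 -38.9 -22.5  -0.2  -0.3   0. ] [ 0.    -0.004 -0.005 -0.008  0.001  0.001] [ 0.024  -0.0178 -0.9996]
scene lid [ 0.4292 -0.0304] z 0.1069 slope [-0.043 -0.002] 648
wrist lid [ 0.4267 -0.0293] z 0.1046 slope [-0.024 -0.028] 7570
```

View pics/s4.png

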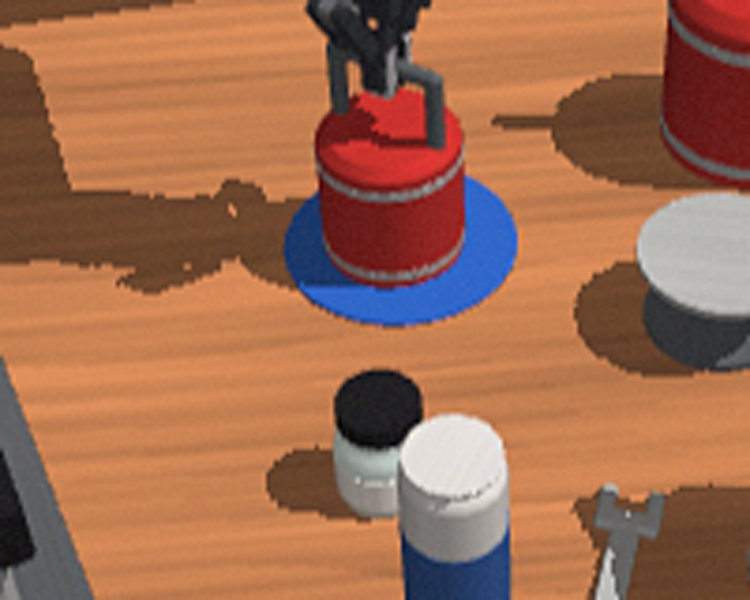

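The scene crop shows the canister over the mat, (395,180) against the mat centre at about (400,250), almost down. Small steps seem to get lost, so I'll use a somewhat larger one with a sideways correction.

Request:
{"op": "move_arm", "data": {
  "deltas": [0, -0.004, -0.022, 0.025, 0]
}}

```text
time_s: 13.68
position: [0.4282, -0.0306, 0.1064]
eef_rot: [0.017, 0.89, 0.456, 0.008]
ft_force: [-21.0, -5.9, 100.7]
grip_width: 0.0094
```

Request:
{"op": "move_arm", "data": {
  "deltas": [0, 0, 0, 0.02, 0]
}}

```text
time_s: 13.8
position: [0.4302, -0.0313, 0.1069]
eef_rot: [0.019, 0.89, 0.456, 0.009]
ft_force: [-19.5, 5.8, 70.6]
grip_width: 0.0096
```

It has landed. Each zero row resets the target, which hid the contact. I'll relieve the push and measure.

Request:
{"op": "move_arm", "data": {
  "deltas": [0, 0, 0, 0, 0, 0, 0, 0, 0, 0]
}}

```text
time_s: 14.05
position: [0.431, -0.0313, 0.1079]
eef_rot: [0.019, 0.89, 0.456, 0.011]
ft_force: [0.2, -1.3, -5.1]
grip_width: 0.0092
```

```bash
python3 - <<'E'
from where import *
plan([(.4247,-.0275,.117,None,0)],.03); s,p,R=pose(); lid(.07,.14,p)
E
```

```text
t 14.05 p [ 0.431  -0.0313  0.1079] xang 54.25 w 0.0092 f [ 0.18 -1.27 -5.09] tilt [ 0.036 -0.025 -0.999]
1 rows [0.0, -0.003, -0.037, -0.046, 0.0]
scene lid [ 0.4318 -0.0319] z 0.1075 slope [-0.024 -0.007] 660
wrist lid [ 0.4295 -0.0315] z 0.1052 slope [-0.009 -0.035] 7540
```

Request:
{"op": "move_arm", "data": {
  "deltas": [0, -0.002, -0.036, -0.025, 0, 0, 0, 0, 0, 0, 0, 0, 0, 0, 0]
}}

```text
time_s: 14.58
position: [0.4224, -0.0266, 0.1108]
eef_rot: [0.017, 0.89, 0.456, 0.008]
ft_force: [-0.2, -0.4, -5.4]
grip_width: 0.0099
```

```bash
python3 - <<'E'
from where import *
plan([(.4247,-.0275,.109,None,0)],.03); s,p,R=pose(); lid(.07,.14,p)
E
```

```text
t 14.57 p [ 0.4224 -0.0266  0.1108] xang 54.25 w 0.0099 f [-0.24 -0.38 -5.42] tilt [ 0.031 -0.023 -0.999]
1 rows [0.0, 0.003, 0.012, 0.009, 0.0]
scene lid [ 0.4238 -0.0271] z 0.1104 slope [-0.036 -0.01 ] 646
top lid [ 0.4625 -0.0276] z 0.1071 slope [-0.73  -0.002] 43
wrist lid [ 0.4205 -0.0265] z 0.1083 slope [-0.016 -0.034] 7564
```

Request:
{"op": "move_arm", "data": {
  "deltas": [0, 0, 0, 0.014, 0]
}}

```text
time_s: 14.85
position: [0.423, -0.0268, 0.1082]
eef_rot: [0.018, 0.89, 0.456, 0.009]
ft_force: [1.2, -0.1, -4.8]
grip_width: 0.0099
```

Request:
{"op": "move_arm", "data": {
  "deltas": [20, 0, 0, 0, 0, 40, 0, 0, 0, 0, 60, 0, 0, 0, 0, 85, 0, 0, 0, 0, 85, 0, 0, 0, 0, 85, 0, 0, 0, 0, 85, 0, 0, 0, 0]
}}

```text
time_s: 15.72
position: [0.4252, -0.0274, 0.1093]
eef_rot: [0.019, 0.89, 0.456, 0.01]
ft_force: [0.0, -0.3, 0.5]
grip_width: 0.0849
```

```bash
python3 - <<'E'
from where import *
plan([(.4247,-.0275,.25,None,85)],.04); s,p,R=pose(); lid(.07,.14,p)
E
```

```text
t 15.72 p [ 0.4252 -0.0274  0.1093] xang 54.23 w 0.0849 f [ 0.04 -0.28  0.54] tilt [ 0.036 -0.025 -0.999]
4 rows [85.0, -0.0, -0.0, -0.176, 0.0, 85.0, -0.0, -0.0, -0.176, 0.0, 85.0, -0.0, -0.0, -0.176, 0.0, 85.0, -0.0, -0.0, -0.176, 0.0]
scene lid [ 0.4245 -0.0272] z 0.1065 slope [-0.031  0.002] 641
top lid [ 0.4637 -0.0278] z 0.1028 slope [-0.892 -0.039] 27
wrist lid [ 0.4216 -0.0277] z 0.1044 slope [-0.013 -0.019] 9565
```

Released: the lid is at (0.4235, -0.0275), level, at z 0.105. I'll rise and move over the mirror.

```bash
python3 - <<'E'
from h import *
plan([(.4252,-.0274,.27,None,85),(.56,-.314,.28,110,85)],.045)
E
```

```text
t 15.88 p [ 0.4252 -0.0274  0.1093] xang 54.24 w 0.0848 f [ 0.28  0.25 -0.02] tilt [ 0.036 -0.025 -0.999]
12 rows [85.0, -0.0, 0.0, -0.201, 0.0, 85.0, -0.0, 0.0, -0.201, 0.0, 85.0, -0.0, 0.0, -0.201, 0.0, 85.0, -0.0, 0.0, -0.201, 0.0, 85.0, -0.096, 0.173, -0.006, -0.0775, 85.0, -0.116, 0.16, -0.006, -0.0775, 85.0, -0.135, 0.145, -0.006, -0.0775, 85.0, -0.152, 0.127, -0.006, -0.0775, 85.0, -0.166, 0.108, -0.006, -0.0775, 85.0, -0.178, 0.087, -0.006, -0.0775, 85.0, -0.187, 0.065, -0.006, -0.0775, 85.0, -0.194, 0.042, -0.006, -0.0775]
```

Request:
{"op": "move_arm", "data": {
  "deltas": [85, 0, 0.002, -0.1, 0, 85, 0, 0.006, -0.2, 0, 85, 0, 0.006, -0.2, 0, 85, 0, 0.006, -0.2, 0, 85, 0, 0.006, -0.15, 0, 85, -0.096, 0.173, 0, -0.0775, 85, -0.116, 0.16, 0, -0.0775, 85, -0.135, 0.145, 0, -0.0775, 85, -0.152, 0.127, 0, -0.0775, 85, -0.166, 0.108, 0, -0.0775, 85, -0.178, 0.087, 0, -0.0775, 85, -0.187, 0.065, 0, -0.0775, 85, -0.1, 0.02, 0, -0.07, 85, 0, 0, 0, 0]
}}

```text
time_s: 17.62
position: [0.555, -0.3015, 0.2945]
eef_rot: [0.02, 0.565, 0.825, 0.0]
ft_force: [-0.9, 0.5, 0.2]
grip_width: 0.0851
```

```bash
python3 - <<'E'
from where import *
i,d,P=wcloud(); cv2.imwrite("pics/w5.png",i); x,y,w=P[...,0],P[...,1],P[...,2]
h=cv2.cvtColor(i,cv2.COLOR_BGR2HSV);H,S,V=[h[...,j].astype(int) for j in range(3)]
g=(d>0)&(H<18)&(S>190)&(w>.19)&(w<.215)&(np.hypot(x-.56,y+.315)<.06); print("griptop",line(P[g]),cv2.minAreaRect(P[g][:,:2].astype(np.float32)))
k=(d>0)&(H>20)&(H<35)&(S>150)&(np.hypot(x-.545,y-.306)<.06)&(w>.08)
if k.sum(): print("stud",line(P[k]))
c=(d>0)&(V<60)&(np.hypot(x-.70,y+.27)<.07)&(w>.09)&(w<.145); print("cam",cv2.minAreaRect(P[c&(w>.13)][:,:2].astype(np.float32)),P[c].min(0),P[c].max(0))
plan([(.56,-.314,.2,110,85)],.045)
import where; lid(.08,.13,(.4247,-.0275))
for cam in("scene","top"):
  i,d=read_camera(cam);P=cloud(cam,d);h=cv2.cvtColor(i,cv2.COLOR_BGR2HSV);H,S=h[...,0],h[...,1];x,y,w=P[...,0],P[...,1],P[...,2]
  k=(d>0)&(H>20)&(H<35)&(S>150)&(np.hypot(x-.545,y-.306)<.05)&(w>.08); q=P[k]; print(cam,k.sum(),q.min(0),q.max(0),q.mean(0)); 
  cv2.imwrite(f"pics/{cam}5.png",i)
E
```

```text
griptop (array([ 0.5609, -0.3141,  0.2001]), array([ 0.339, -0.94 ,  0.034]), np.float64(0.048), 509) ((0.560814619064331, -0.314289391040802), (0.011828230693936348, 0.04859332740306854), 19.535438537597656)
cam ((0.7166693806648254, -0.25778764486312866), (0.0473775789141655, 0.04059383273124695), 19.0936336517334) [ 0.687918   -0.28391954  0.0952814 ] [ 0.74475867 -0.23201589  0.13400097]
t 17.68 p [ 0.5546 -0.3006  0.2945] xang 111.13 w 0.0847 f [ 0.61  0.52 -0.97] tilt [ 0.033 -0.022 -0.999]
3 rows [85.0, -0.024, 0.0, 0.157, 0.0042, 85.0, -0.024, 0.0, 0.157, 0.0042, 85.0, -0.024, 0.001, 0.157, 0.0042]
scene lid [ 0.424  -0.0278] z 0.1066 slope [-0.036  0.002] 660
top lid [ 0.4201 -0.03  ] z 0.1059 slope [-0.005 -0.002] 1146
scene 64 [0.53547275 0.30887203 0.10647872] [0.55512308 0.32197925 0.1256978 ] [0.54757939 0.31489419 0.11808672]
top 89 [0.5310197  0.30582333 0.09966722] [0.55379096 0.32234907 0.12430294] [0.54161598 0.31266374 0.11683004]
```

View pics/w5.png

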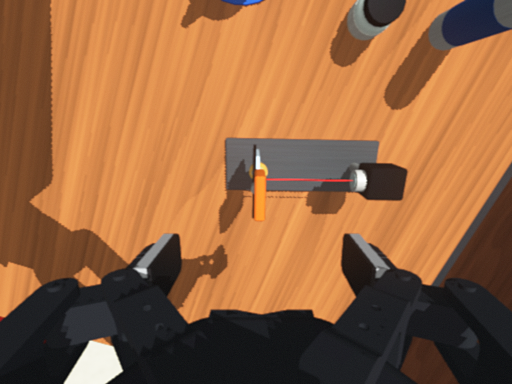

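Wrist view: the grip is at (260,195), the camera at (380,180) and the red beam runs between them. Grip centre is (0.5608, -0.3142) and rest normal is 19.5°. The stud tip bears about 91.6° from the hinge, so I need a turn of about 36°.

Request:
{"op": "move_arm", "data": {
  "deltas": [85, -0.035, 0.002, 0.15, 0.008, 85, -0.035, 0.002, 0.15, 0.008, 85, -0.01, 0, 0.15, 0, 85, 0, 0, 0.1, 0, 85, 0, 0, 0, 0],
  "squeeze": 30
}}

```text
time_s: 18.55
position: [0.5653, -0.3136, 0.1862]
eef_rot: [0.023, 0.575, 0.818, 0.001]
ft_force: [0.3, 0.8, -0.7]
grip_width: 0.0847
```

```bash
python3 - <<'E'
from h import *
plan([(.5618,-.315,.134,109.5,85)],.03)
E
```

```text
t 18.55 p [ 0.5653 -0.3136  0.1862] xang 109.8 w 0.0847 f [ 0.29  0.76 -0.74] tilt [ 0.038 -0.025 -0.999]
2 rows [85.0, -0.0, -0.009, 0.131, 0.0017, 85.0, -0.0, -0.009, 0.131, 0.0017]
```

Request:
{"op": "move_arm", "data": {
  "deltas": [85, 0, -0.015, 0.13, 0.002, 85, 0, -0.012, 0.13, 0, 85, 0, 0, 0, 0]
}}

```text
time_s: 18.92
position: [0.5643, -0.3168, 0.1376]
eef_rot: [0.026, 0.576, 0.817, 0.001]
ft_force: [0.0, -0.3, 0.9]
grip_width: 0.0852
```

```bash
python3 - <<'E'
from where import *
plan([(.5618,-.315,.134,109.5,85)],.03)
i,d,P=wcloud();s,p,R=pose();x,y,w=P[...,0],P[...,1],P[...,2]
h=cv2.cvtColor(i,cv2.COLOR_BGR2HSV);H,S,V=[h[...,j].astype(int) for j in range(3)]
g=(d>0)&(H<18)&(S>190)&(w>.19)&(w<.215)&(np.hypot(x-.56,y+.315)<.06); c=P[g].mean(0); print("griptop",line(P[g]),"tool",(c-p)@R)
cv2.imwrite("pics/w6.png",i)
E
```

```text
t 18.93 p [ 0.5643 -0.3168  0.1376] xang 109.63 w 0.0852 f [ 0.04 -0.26  0.86] tilt [ 0.043 -0.028 -0.999]
1 rows [85.0, 0.013, -0.009, 0.018, 0.0015]
griptop (array([ 0.561 , -0.3137,  0.2001]), array([ 0.34 , -0.939,  0.048]), np.float64(0.0479), 2424) tool [ 0.00501699 -0.00085664 -0.06128023]
```

View pics/w6.png

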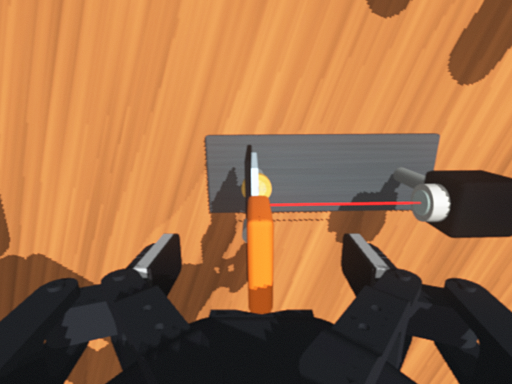

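Request:
{"op": "move_arm", "data": {
  "deltas": [85, 0.022, -0.005, 0.02, 0, 0, 0, 0, 0, 0, 0, 0, 0, 0, 0, 0, 0, 0, 0, 0, 0, 0, 0, 0, 0, 0, 0, 0, 0, 0, 0, 0, 0, 0, 0, 0, 0, 0, 0, 0, 0, 0, 0, 0, 0],
  "squeeze": 40
}}

```text
time_s: 20.1
position: [0.5628, -0.3157, 0.1396]
eef_rot: [0.029, 0.575, 0.818, -0.001]
ft_force: [0.1, 0.1, 1.8]
grip_width: 0.0116
```

```bash
python3 - <<'E'
from where import *
plan([(.5618,-.315,.134,109.5,0)],.03); print(observe()["moment"])
E
```

```text
t 20.1 p [ 0.5628 -0.3157  0.1396] xang 109.75 w 0.0116 f [0.15 0.08 1.76] tilt [ 0.045 -0.035 -0.998]
1 rows [0.0, 0.005, -0.004, 0.028, 0.0027]
[-0.34074573  0.93784747 -0.00303152]
```

Gripped at 11.6 mm. Now I'll turn counter-clockwise gently in stages, watching the force.

Request:
{"op": "move_arm", "data": {
  "deltas": [0, 0, 0, 0, -0.05, 0, 0, 0, 0, -0.05, 0, 0, 0, 0, 0]
}}

```text
time_s: 20.48
position: [0.5626, -0.3158, 0.1396]
eef_rot: [0.028, 0.507, 0.861, -0.004]
ft_force: [-0.2, -0.2, 2.0]
grip_width: 0.0113
```

Request:
{"op": "move_arm", "data": {
  "deltas": [0, 0, 0, 0, -0.05, 0, 0, 0, 0, -0.05, 0, 0, 0, 0, -0.05, 0, 0, 0, 0, 0]
}}

```text
time_s: 20.98
position: [0.5622, -0.316, 0.1396]
eef_rot: [0.027, 0.404, 0.915, -0.007]
ft_force: [-1.1, -0.4, 1.0]
grip_width: 0.0113
```

```bash
python3 - <<'E'
from where import *
plan([(.5628,-.3157,.1396,145.6,0)],.03); print(observe()["moment"])
E
```

```text
t 20.98 p [ 0.5622 -0.316   0.1396] xang 132.37 w 0.0113 f [-1.09 -0.44  1.02] tilt [ 0.045 -0.035 -0.998]
2 rows [0.0, -0.0, 0.002, 0.0, -0.0735, 0.0, -0.001, 0.002, 0.0, -0.0735]
[ 0.04798425  0.45160137 -0.06671177]
```

Request:
{"op": "move_arm", "data": {
  "deltas": [0, 0, 0, 0, -0.05, 0, 0, 0, 0, -0.05, 0, 0, 0, 0, -0.045, 0, 0, 0, 0, 0]
}}

```text
time_s: 21.48
position: [0.562, -0.3163, 0.1396]
eef_rot: [0.027, 0.3, 0.953, -0.01]
ft_force: [-1.9, -1.2, 2.4]
grip_width: 0.0112
```

```bash
cat > beam.py <<'E'
from where import *
plan([(.5628,-.3157,.1396,145.6,0)],.03)
for cam in("scene","top","wrist"):
  if cam=="wrist": i,d,P=wcloud()
  else: i,d=read_camera(cam);P=cloud(cam,d)
  cv2.imwrite(f"pics/{cam}7.png",i)
  x,y,w=P[...,0],P[...,1],P[...,2];h=cv2.cvtColor(i,cv2.COLOR_BGR2HSV);H,S,V=[h[...,j].astype(int) for j in range(3)]
  near=(d>0)&(np.hypot(x-.561,y+.314)<.16)
  b=near&((H<5)|(H>172))&(S>120)&(w>.1)&(w<.12)
  print(cam,"beam px",b.sum(), line(P[b]) if b.sum()>5 else "")
  if b.sum()>5: v=line(P[b])[1]; print("  ang",np.degrees(np.arctan2(v[1],v[0])))
  gl=near&(w>.08)&(w<.142)&(np.hypot(x-.561,y+.314)<.06)&(S<70)&(V>100)
  if gl.sum()>50: n=np.linalg.svd(P[gl]-P[gl].mean(0),full_matrices=False)[2][2]; print("  glass normal ang",np.degrees(np.arctan2(n[1],n[0])),n,gl.sum())
  g=(d>0)&(H<18)&(H>5)&(S>190)&(w>.19)&(w<.21)&(np.hypot(x-.56,y+.315)<.05)
  if g.sum()>10: L=line(P[g]); print("  grip",L,np.degrees(np.arctan2(L[1][1],L[1][0])))
  fr=near&(w>.142)&(w<.153)&(np.hypot(x-.561,y+.314)<.06)&(V<80)
  if fr.sum()>10: L=line(P[fr]); print("  frame top",L,np.degrees(np.arctan2(L[1][1],L[1][0])))
E
python3 beam.py; python3 - <<'E'
import cv2,numpy as np
t=cv2.imread("pics/top7.png");w=cv2.imread("pics/wrist7.png");s=cv2.imread("pics/scene7.png")
cv2.imwrite("pics/v7.png",np.hstack([cv2.resize(t[110:250,320:460],(400,400),interpolation=2),cv2.resize(s[150:310,60:220],(400,400),interpolation=2)]))
E
```

```text
t 21.48 p [ 0.562  -0.3163  0.1396] xang 145.03 w 0.0112 f [-1.94 -1.22  2.39] tilt [ 0.045 -0.034 -0.998]
1 rows [0.0, -0.002, 0.005, -0.0, -0.0064]
scene beam px 22 (array([ 0.6131, -0.292 ,  0.1118]), array([0.971, 0.238, 0.01 ]), np.float64(0.1122), 22)
  ang 13.772145432751337
  glass normal ang 55.02615311546972 [5.73202467e-01 8.19413771e-01 6.70254383e-05] 621
  grip (array([ 0.5739, -0.3214,  0.1987]), array([ 0.849, -0.396, -0.35 ]), np.float64(0.0239), 72) -25.005808978429243
  frame top (array([ 0.5586, -0.3189,  0.1489]), array([ 0.819, -0.573, -0.022]), np.float64(0.0819), 84) -34.977932227484544
top beam px 49 (array([ 0.6137, -0.2804,  0.111 ]), array([-0.983,  0.185,  0.006]), np.float64(0.1207), 49)
  ang 169.34163849779515
  glass normal ang -124.61622498371997 [-5.68076805e-01 -8.22975515e-01 -2.13784027e-04] 128
  grip (array([ 0.5451, -0.305 ,  0.1995]), array([-0.529,  0.676, -0.513]), np.float64(0.0184), 53) 128.0447570998563
  frame top (array([ 0.5308, -0.3034,  0.1487]), array([-0.792,  0.609, -0.041]), np.float64(0.0209), 23) 142.4418978611163
wrist beam px 319 (array([ 0.5712, -0.2647,  0.1104]), array([ 0.603, -0.798, -0.   ]), np.float64(0.1168), 319)
  ang -52.92387968314381
  glass normal ang 56.86861802337416 [ 0.54654741  0.8373991  -0.006977  ] 99
  grip (array([ 0.5604, -0.3144,  0.1999]), array([ 0.815, -0.574,  0.079]), np.float64(0.0487), 1906) -35.15682515849052
  frame top (array([ 0.5347, -0.3038,  0.1486]), array([ 0.801, -0.597,  0.049]), np.float64(0.0275), 214) -36.69783876511614
```

View pics/v7.png

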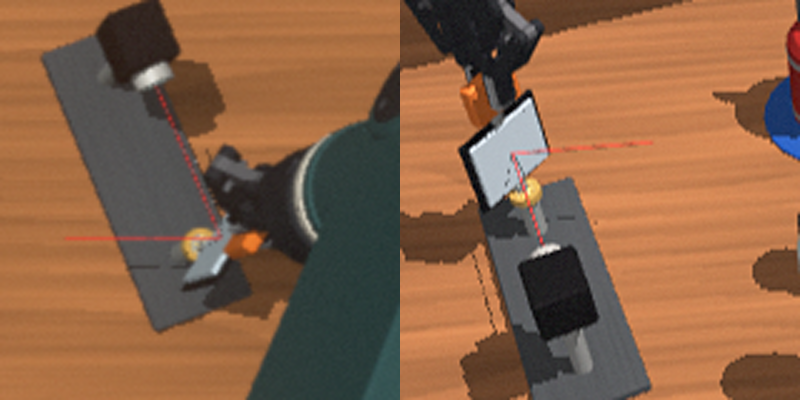

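View pics/wrist7.png

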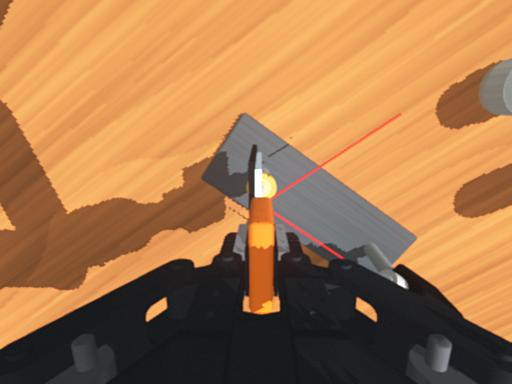

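The top crop shows the reflected beam leaving left from (215,240), roughly level with the row of the stud. The wrist view shows two beams, the camera-to-mirror one and the reflected one ending at (400,115). Next I'll fit the reflected segment on the z = 0.110 plane.

```bash
cat > beam2.py <<'E'
from h import *
def ray_plane(cam,z=.110):
    r,c=np.mgrid[:384,:512]; k=get_calibration(cam)
    D=np.stack([c,r,np.ones_like(r)],-1)@np.linalg.inv(k["mtx"]).T
    if cam=="wrist":
        s,p,R=pose(); M=np.array(k["mount"]); D=D@M[:3,:3].T@R.T; o=R@M[:3,3]+p
    else: D=D@np.array(k["R"]); o=-np.array(k["R"]).T@np.array(k["t"]).ravel()
    return o+D*((z-o[2])/D[...,2])[...,None]
h0=np.array([.5609,-.3141]); A={}
for cam in("scene","top","wrist"):
  P=ray_plane(cam); i,d=read_camera(cam); h=cv2.cvtColor(i,cv2.COLOR_BGR2HSV).astype(int)
  b=i.astype(int); red=((h[...,0]<6)|(h[...,0]>170))&(h[...,1]>130)&(b[...,2]>110)
  v=P[...,:2]-h0; rr=np.hypot(v[...,0],v[...,1]); an=np.degrees(np.arctan2(v[...,1],v[...,0]))
  for nm,lo,hi in(("refl",75,110),("in",10,30)):
    m=red&(rr>.03)&(rr<.125)&(an>lo)&(an<hi)
    if m.sum()<8: print(cam,nm,m.sum());continue
    q=v[m].astype(np.float32); vx,vy,x0,y0=cv2.fitLine(q,cv2.DIST_HUBER,0,.001,.001).ravel()
    if vx*q[:,0].mean()+vy*q[:,1].mean()<0: vx,vy=-vx,-vy
    ang=np.degrees(np.arctan2(vy,vx)); print(cam,nm,m.sum(),"ang",ang.round(2),"offset from hinge mm",((x0*vy-y0*vx)*1000).round(2),"rmax",rr[m].max().round(3))
    if nm=="refl":
      t=np.array([.5445,.3065])-h0; u=np.array([vx,vy]); c=np.array([x0,y0]); print("   miss at stud mm (+ = beam left/x-minus)",round(float(np.cross(np.r_[u,0],np.r_[t-c,0])[2]*-1000),1))
  if cam!="wrist":
    k=(h[...,0]>20)&(h[...,0]<35)&(h[...,1]>150)&(np.hypot(P[...,0]-.545,P[...,1]-.31)<.06); print("  stud on plane px",k.sum(),P[k].min(0)[:2].round(4),P[k].max(0)[:2].round(4),P[k].mean(0)[:2].round(4))
s=observe();print(s["time_s"],s["ft_force"],s["moment"])
E
python3 beam2.py
```

```text
scene refl 7
scene in 19 ang 19.36 offset from hinge mm -0.65 rmax 0.11
  stud on plane px 66 [0.5232 0.3088] [0.5542 0.3297] [0.5388 0.3192]
top refl 20 ang 89.31 offset from hinge mm -1.23 rmax 0.078
   miss at stud mm (+ = beam left/x-minus) -22.6
top in 20 ang 19.97 offset from hinge mm 2.94 rmax 0.118
  stud on plane px 88 [0.5317 0.3053] [0.5539 0.3252] [0.5422 0.3151]
wrist refl 182 ang 90.09 offset from hinge mm 0.74 rmax 0.118
   miss at stud mm (+ = beam left/x-minus) -16.2
wrist in 170 ang 20.13 offset from hinge mm 1.28 rmax 0.084
21.775 [-1.35479348 -1.4680215   1.65054945] [ 0.37069502  0.23837585 -0.10208222]
```

Request:
{"op": "move_arm", "data": {
  "deltas": [0, 0, 0, 0, -0.008, 0, 0, 0, 0, 0]
}}

```text
time_s: 22.02
position: [0.562, -0.3163, 0.1396]
eef_rot: [0.026, 0.293, 0.956, -0.01]
ft_force: [-2.7, -1.1, 2.0]
grip_width: 0.0115
```

```bash
python3 beam2.py; python3 beam.py | grep -E "xang|glass|scene|top|wrist"
```

```text
scene refl 10 ang 91.51 offset from hinge mm -2.13 rmax 0.109
   miss at stud mm (+ = beam left/x-minus) 2.1
scene in 19 ang 19.36 offset from hinge mm -0.65 rmax 0.11
  stud on plane px 66 [0.5232 0.3088] [0.5542 0.3297] [0.5388 0.3192]
top refl 12 ang 89.32 offset from hinge mm -3.45 rmax 0.08
   miss at stud mm (+ = beam left/x-minus) -20.4
top in 19 ang 20.13 offset from hinge mm 3.2 rmax 0.118
  stud on plane px 89 [0.5317 0.3053] [0.5539 0.3252] [0.5421 0.3152]
wrist refl 177 ang 91.54 offset from hinge mm 0.73 rmax 0.119
   miss at stud mm (+ = beam left/x-minus) -0.5
wrist in 168 ang 20.08 offset from hinge mm 1.26 rmax 0.083
22.175 [-1.42985859 -1.80028169  1.30682311] [ 0.38548899  0.24050641 -0.13432241]
t 22.18 p [ 0.562  -0.3163  0.1396] xang 145.87 w 0.0116 f [-1.43 -1.8   1.31] tilt [ 0.045 -0.034 -0.998]
scene beam px 23 (array([ 0.6104, -0.2945,  0.111 ]), array([0.956, 0.294, 0.022]), np.float64(0.1139), 23)
  glass normal ang 55.849159990338 [ 5.61373447e-01  8.27562413e-01 -5.51889002e-04] 617
  frame top (array([ 0.559 , -0.3194,  0.1486]), array([ 0.83 , -0.557, -0.013]), np.float64(0.0828), 84) -33.86494311354057
top beam px 38 (array([ 0.6135, -0.2795,  0.1111]), array([-0.984,  0.18 , -0.002]), np.float64(0.1235), 38)
  glass normal ang -123.60349687158514 [-0.5534418  -0.83288658  0.00145496] 134
  frame top (array([ 0.5304, -0.3036,  0.1487]), array([-0.808,  0.585, -0.071]), np.float64(0.0205), 23) 144.09508940054164
wrist beam px 327 (array([ 0.5693, -0.2628,  0.1105]), array([ 0.571, -0.821, -0.   ]), np.float64(0.118), 327)
  glass normal ang 61.4524771203297 [0.4778698  0.87838847 0.00861076] 104
  frame top (array([ 0.5341, -0.3039,  0.1486]), array([ 0.811, -0.583,  0.045]), np.float64(0.0261), 214) -35.71105834601094
```

Wrist and scene now both put the reflected beam at 91.5°, against 91.5° needed; the top fit rests on only 12 pixels. I'll do a sharper top fit, a steadiness check over about 1 s, and a canister check.

```bash
python3 - <<'E'
from where import *
lid(.08,.13,(.4247,-.0275))
k=get_calibration("top"); pr=lambda X:(lambda c:(k["mtx"]@c)[:2]/c[2])(np.array(k["R"])@np.array(X)+np.array(k["t"]).ravel())
S=sum(read_camera("top")[0].astype(float) for _ in range(16))/16
exc=S[...,2]-(S[...,0]+S[...,1])/2
base=exc-cv2.medianBlur(exc.astype(np.float32),5)
a,b=pr([.5609,-.3141,.11]),pr([.5445,.3065,.11]); u=(b-a)/np.linalg.norm(b-a);n=np.array([-u[1],u[0]])
L=np.linalg.norm(pr([.5609-.0032,-.3141+.12,.11])-a); T=np.arange(.3*L,.97*L); O=np.arange(-4,4.01,.1); pts=[]
for t in T:
  q=a+u*t+O[:,None]*n; val=cv2.remap(base.astype(np.float32),q[:,:1].astype(np.float32),q[:,1:].astype(np.float32),1).ravel(); j=val.argmax()
  if val[j]>8: w=np.clip(val,0,None)*(abs(O-O[j])<1.5); pts.append((t,(w*O).sum()/w.sum()))
pts=np.array(pts); print(len(pts),pts.round(1).tolist())
f=cv2.fitLine(pts.astype(np.float32),cv2.DIST_HUBER,0,.01,.01).ravel(); D=np.linalg.norm(b-a)
print("beam vs line to stud, deg",np.degrees(np.arctan(f[1]/f[0])),"n world dir: right/down image",n)
print(a,b); s,p,R=pose(); print(s["time_s"],p,np.degrees(np.arctan2(R[1,0],R[0,0])),s["ft_force"])
i=read_camera("scene")[0]; cv2.imwrite("pics/fin.png",cv2.resize(i,(800,600)))
E
python3 beam2.py | grep wrist
```

```text
scene lid [ 0.4231 -0.0277] z 0.1066 slope [-0.032 -0.002] 657
top lid [ 0.4201 -0.0301] z 0.1058 slope [-0.002 -0.002] 1161
37 [[16.3, -0.1], [17.3, -0.2], [18.3, -0.5], [19.3, -0.5], [20.3, -0.6], [21.3, -0.6], [22.3, -0.6], [23.3, -0.6], [24.3, -0.6], [25.3, -0.5], [26.3, -0.5], [27.3, -0.5], [28.3, -0.4], [29.3, -0.4], [30.3, -0.4], [31.3, -0.3], [32.3, -0.3], [33.3, -0.2], [34.3, -0.2], [35.3, -0.3], [36.3, -0.3], [37.3, -0.2], [38.3, 0.0], [39.3, 0.1], [40.3, 0.1], [41.3, 0.1], [42.3, 0.1], [43.3, -0.0], [44.3, 0.2], [45.3, 0.1], [46.3, -0.2], [47.3, -0.6], [48.3, -0.8], [49.3, -0.8], [50.3, -0.7], [51.3, -0.6], [52.3, -0.5]]
beam vs line to stud, deg 0.88540286 n world dir: right/down image [-0.03806547 -0.99927525]
[395.45967714 192.44721623] [113.53848102 203.18646291]
23.275 [ 0.56193933 -0.31628156  0.13958022] 145.88326092318752 [-2.19596926 -2.3653139   2.1665995 ]
wrist refl 177 ang 91.57 offset from hinge mm 0.77 rmax 0.119
wrist in 168 ang 20.17 offset from hinge mm 1.36 rmax 0.083
```

View pics/fin.png

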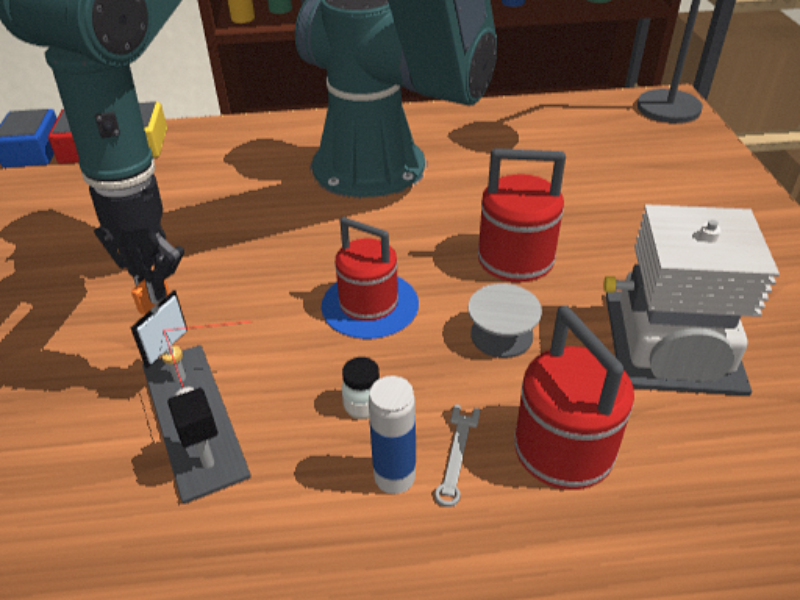

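The final picture shows the canister upright mid-mat at (367,285). The beam from (165,332) through (252,322) extends to about (610,281), with the stud at (610,285), and the mirror is still held. The angle was steady over about 1 s, so I'm handing in.

```bash
python3 -c "
from station import *
print(job_done()); s=observe(); print(s['time_s'],s['grip_width'],s['ft_force'])"
```

```text
the job is handed in; nothing more can be done
None
the job is handed in; nothing more can be done
```

The job is handed in at about 23.5 s of the 51 s. The smallest red canister stands upright on the blue mat, and the gripper is still holding the mirror turned by about 36°.

**Canister**
- The last checks put it 2 to 5 mm from the mat's centre, depending on the camera, and level.
- My first try at the handle closed on air. The real fingertips sit about 30 mm behind the reported tool point, so I went lower and the second grip held.
- While setting it down I pushed too hard, and the wrist force briefly read 101 N (limit 120 N). I then lifted it slightly, re-centred it and released it.

**Mirror**
- The wrist camera puts the reflected beam at 91.6° and the scene camera at 91.5°. The stud's direction works out at about 91.5°.
- In the final picture the beam, extended, meets the stud.
- The tool's angle stayed within about 0.01° over about 1 s, with about 4 N on the wrist.

**Where the checks disagreed**
- The top camera's beam fits are rough and came out 1 to 2° off, one per fit. I went with the wrist and scene cameras.
- The gripper is tilted about 3° from vertical.

The spray can, jar and wrench were not touched.

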